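# Turn the coffee caddy right way up and return it to its rack

## Robot

A 7-joint arm with a two-finger parallel gripper is mounted at the origin on a cart in front of the work surface, level with it; the furniture and walls round the work are solid. World frame = base frame: x ahead of the robot, y to its left, z up, the work surface at z = 0. Lengths are in m, angles in rad, forces in N, time in s.
With the tool pointing down it reaches from about 0.425 to 0.95 m from the base axis. Payload 4.7 kg.
Tool frame: the origin (TCP) lies midway between the tips of the shut fingers; the grasp point (between the pads) lies 19 mm behind it; z points along the fingers, y is the line along which they close (so a half turn about z gives the same grasp; the last joint's range is limited). The gripper opens to 87 mm and grips with 3 to 60 N. Pads are 19 mm wide; open, the fingers measure 117 mm over their backs; the gripper's body (75 mm by 190 mm) begins 51 mm behind the grasp point.
Start: joints at [-1.178, 0.469, -0.049, 1.532, 0.024, 1.141, -0.082], TCP at [0.276, 0.616, 0.223] pointing down, gripper open.
Joint ranges: [-2.59, 2.59], [-0.33, 1.99], [-1.39, 1.29], [0.1, 2.45], [-1.04, 4.18], [0.21, 1.99], [-2.66, 2.66]. Speed limits (rad/s): [2.57, 2.57, 3.14, 3.14, 3.14, 3.14, 3.14].

## Interface

Orientations are given as [roll, pitch, yaw] about the fixed x, y, z axes, in that order (R = Rz(yaw) Ry(pitch) Rx(roll)).
In Python, from plant import observe, viewer, r, nets gives the robot as it stands.
- The arm moves only by the tool drive_tool, never from a script. Its argument "targets" is a list of rows, each an object with "offset": the shift along the tool's x, y, z in mm, a list of three; "rotation": the turn, a rotation vector about the tool's x, y, z in degrees, a list of three. A call has 1 to 12 rows; each row is the pose to reach, as a shift and turn from the pose commanded when the call began, along the tool's axes at that moment; what a row does not reach only later rows make up. A row lasts 1/12 s, in which the tool goes at most 41.7 mm and 7.16 degrees, less where a joint would pass 70% of its speed; a pose out of reach is approached as far as the arm can. A call with a gripper value outside its range is refused whole. "gripper" is the opening, from 0 (shut) to 1 (fully open), set as the call begins (left out, the last holds). The fingers move at their own pace and stop on an object; the grip force is fixed at half the most. Time passes only in rows, so rows that repeat a pose let the fingers close. It gives the time, the measured TCP pose, the force, the opening and the grip force at its end, in the units of the state.
- observe(): the state, without advancing time (a new reading comes with each control period).
- viewer.camera(name): name is "scene" or "top"; returns a dict with "pixels" (480x640x3 uint8, red, green, blue), "fovy" (degrees; the focal length in pixels is half the picture's height over the tangent of half this angle, whatever the lens; pixels are square), "cx", "cy" (the principal point, pixels), "position" and "rotation" of the camera in the world. Camera axes: x right, y up, looking along -z (the intrinsics and any distortion apply to the point x, -y, -z); pixel columns grow to the right and rows downward; lengths in m; the calibration is good to about 2 mm. A picture is of the moment at which its call begins. There is no depth.
- r.finish_job(): hands the job in; it is judged then, once.
Trained networks look in the newest picture that a camera, given by its name, has taken for a name from the list of things; names that differ only in an ending like _2 or _b are one class to them, and where a whole thing is asked for, a point or a joint stands for the part that bears it (a point fixed in the world has none). Each returns a list of dicts, best first, with "conf" (0 to 1); they miss things now and then, are a little off and sometimes report something else, mostly with a low value. They report only what shows in the picture. A call takes as long as a camera call.
- nets.recognise(camera, query): "centre" ([x, y, z] in m, in the coordinates of the camera as it stood for that picture, good to about 4 mm: the middle of the surface that is visible of it).
- nets.pinpoint(camera, query): "centre" ([x, y, z] in m, in the coordinates of the camera as it stood for that picture, good to about 4 mm: a listed point, or the origin of a listed thing).
The state is a dict: "t": time; "joints": joint angles; "dq": joint speeds; "tau": joint torques, N m; "eef_pos": TCP position; "ee_rot": TCP orientation; "ft_force": force on the tool from outside, world axes, zero at the start; "torque": the same for the moment, N m; "finger_gap": opening from 0.0 (shut) to 1.0 (fully open); "finger_force": force on a finger pad.
Only numpy, scipy, OpenCV 4.12 (cv2) and the standard library are available. Lean on these libraries where they do the work, as an engineer would, in place of code of your own. Each camera call takes 0.05 s, during which the arm holds its last target. There are 200 camera calls.

## Task

The square coffee caddy has been left standing on its lid, and it is too wide to grip: tip it over its edge a quarter turn onto its side, then another quarter turn until it stands with its lid up, letting it down gently each time rather than letting it drop. Then slide it upright into the empty bay of the canister rack, fully home against the back rail, square in the bay and with its window strip facing the front, and leave the things around it as they are.

Things in the scene. Friction and masses are not known exactly. Their poses are not given: they have to be found in the camera images.
- caddy: square steel caddy, 96 x 96 x 112 mm, closed, flat faces; the last 22 mm is its fixed flush light-wood lid. 0.28 to 0.52 kg, loose, friction on the worktop about 0.6. Origin at its centre; +z points out of the lid, -x out of the face with the window strip. It starts left of the rack on its lid (+z down, centre 56 mm up), window strip roughly towards the robot
- caddy_window (a point): centre of the caddy's dark upright window strip (26 x 64 mm), on its -x face, 48 mm from the caddy's centre line
- rack_bay (a point): point on the worktop under the centre of the caddy's home in the empty left bay of a fixed, floorless wooden rack; +x points to the back rail, -x out of the open front. Front face of the rail (46 mm high) 49 mm behind this point; bay 112 mm wide between fins 10 mm thick, 28 mm high, that end 21 mm in front of this point
- canister_near: round white canister with a knobbed lid, 102 mm wide, 140 mm tall, loose, in the rack's middle bay; origin at the centre of its underside
- canister_far: the same kind of canister in the rack's right bay; origin at the centre of its underside
- egg_timer: wind-up kitchen timer, 68 mm wide, 52 mm tall, loose, standing behind the work to the left of the rack; origin at the centre of its underside
- mug: mug with a handle, 81 x 113 mm, 101 mm tall, loose, at the front left; origin at the centre of its underside
- pasta_jar: glass jar with black lid, 79 mm wide, 154 mm tall, loose, at the back left of the rack; origin at the centre of its underside
- spice_jar: spice jar with black cap, 41 mm wide, 105 mm tall, loose, near the wall behind the rack; origin at its underside
- plate: dinner plate, 260 mm wide, 26 mm tall, loose, at the right; origin at its underside
- grapefruit: half grapefruit, 87 mm wide, loose, on the plate; origin at its underside

How it is judged:
By the outcome, as a careful person would: the job done as asked, in the order asked, and still so for the second after the job is handed in, with the robot touching nothing.
It also fails if it takes over 70 s, if anything falls off the work surface, if the arm or the gripper's body presses on something with over 40 N, if the wrist force passes 120 N, or if a joint passes its speed limit or range.

## Working session

There is one attempt and no reset: what is moved stays moved. The work goes in short steps, Python scripts to look and compute and a tool call to move; the robot and the scene stay as the last step left them, time stands still between calls to the robot, and variables do not carry over. Pictures are saved under pics/ and viewed, at most 11 in all, crops included, and the job is handed in when it is done.

Besides the shell and the picture viewer there is one more tool, called after "Call:" as name(argument=value, ...) on one line, values as JSON. drive_tool: Moves the arm, as the interface text tells. Its arguments: {"type":"object","properties":{"targets":{"type":"array"},"gripper":{"type":"number"}},"required":["targets"]}

```bash
mkdir -p pics; ls; cat > h.py <<'E'
import numpy as np, cv2
from plant import observe, viewer, r, nets
from scipy.spatial.transform import Rotation as Ro
def shot(n,fn):
    c=viewer.camera(n); cv2.imwrite('pics/'+fn,cv2.cvtColor(c['pixels'],cv2.COLOR_RGB2BGR)); return c
def pos(c): return np.array(c['position'])
def rot(c):
    R=np.array(c['rotation'],float); return R if R.shape==(3,3) else Ro.from_euler('xyz',R).as_matrix()
def K(c):
    f=240/np.tan(np.radians(c['fovy'])/2); return f
def w(c,p): return pos(c)+rot(c)@np.array(p)
def ray(c,u,v):
    f=K(c); d=rot(c)@np.array([(u-c['cx'])/f,-(v-c['cy'])/f,-1]); return pos(c),d
def onz(c,u,v,z):
    o,d=ray(c,u,v); return o+d*(z-o[2])/d[2]
def proj(c,P):
    q=rot(c).T@(np.array(P)-pos(c)); f=K(c); return c['cx']+f*q[0]/-q[2], c['cy']-f*q[1]/-q[2]
E
python3 - <<'E'
from h import *
np.set_printoptions(precision=4,suppress=True)
for n in ['scene','top']:
    c=shot(n,n+'1.png'); print(n,{k:v for k,v in c.items() if k!='pixels'})
    for q in ['caddy','caddy_window','rack_bay','canister_near','egg_timer','mug','pasta_jar','spice_jar']:
        print(q,[(np.round(w(c,d['centre']),4),round(d['conf'],2)) for d in nets.pinpoint(n,q)[:2]])
    print('rec',[(w(c,d['centre']),round(d['conf'],2)) for d in nets.recognise(n,'caddy')[:2]])
s=observe(); print(s)
E
```

```text
pics
scene {'fovy': 47.575800721614925, 'cx': 326.879608442931, 'cy': 239.5146878864787, 'position': array([-1.0043,  0.6174,  0.9495]), 'rotation': array([ 1.0941, -0.0088, -1.8864])}
caddy [(array([0.4936, 0.3684, 0.0514]), 0.57)]
caddy_window [(array([0.4444, 0.3671, 0.0663]), 0.66), (array([ 0.4275,  0.5768, -0.0029]), 0.6)]
rack_bay [(array([ 0.6162, -0.0117,  0.0031]), 0.9)]
canister_near [(array([ 0.6208, -0.1305,  0.0001]), 0.96)]
egg_timer [(array([ 0.6337,  0.1525, -0.0051]), 0.61)]
mug [(array([0.4931, 0.369 , 0.0525]), 0.73), (array([ 0.4245,  0.5783, -0.0033]), 0.71)]
pasta_jar [(array([0.7436, 0.1351, 0.0021]), 0.92)]
spice_jar [(array([ 0.7927,  0.0572, -0.0013]), 0.52)]
rec [(array([0.4462, 0.3759, 0.0777]), 0.68), (array([ 0.3737, -0.3877,  0.0472]), 0.24)]
top {'fovy': 48.25906170311753, 'cx': 324.8835154880706, 'cy': 239.3192192748078, 'position': array([-0.0616, -0.0596,  1.5126]), 'rotation': array([ 0.4303,  0.007 , -1.3683])}
caddy [(array([0.4884, 0.3742, 0.051 ]), 0.91)]
caddy_window [(array([0.4408, 0.3694, 0.064 ]), 0.56)]
rack_bay []
canister_near [(array([ 0.6192, -0.1319, -0.0037]), 0.9)]
egg_timer [(array([0.6324, 0.1494, 0.0001]), 0.72)]
mug [(array([ 0.4234,  0.5809, -0.0029]), 0.58)]
pasta_jar [(array([0.7412, 0.1426, 0.0038]), 0.76)]
spice_jar [(array([ 0.7915,  0.0633, -0.0033]), 0.62)]
rec [(array([0.4704, 0.3666, 0.1081]), 0.58)]
{'t': 1.0, 'joints': array([-1.1779,  0.4686, -0.0486,  1.5325,  0.0241,  1.141 , -0.0823]), 'dq': array([-0.0007,  0.0016,  0.0013, -0.0008,  0.0007,  0.0002, -0.0011]), 'tau': array([ -0.0003, -50.7844,  -0.081 , -23.646 ,  -0.0614,   0.031 ,
         0.    ]), 'eef_pos': array([0.2763, 0.6159, 0.2226]), 'ee_rot': array([ 3.1414, -0.    ,  2.7198]), 'ft_force': array([ 0.0519,  0.0962, -0.8956]), 'torque': array([-0.0005, -0.0217,  0.0518]), 'finger_force': 0.0, 'finger_gap': 0.9979157376119745}
```

View pics/scene1.png

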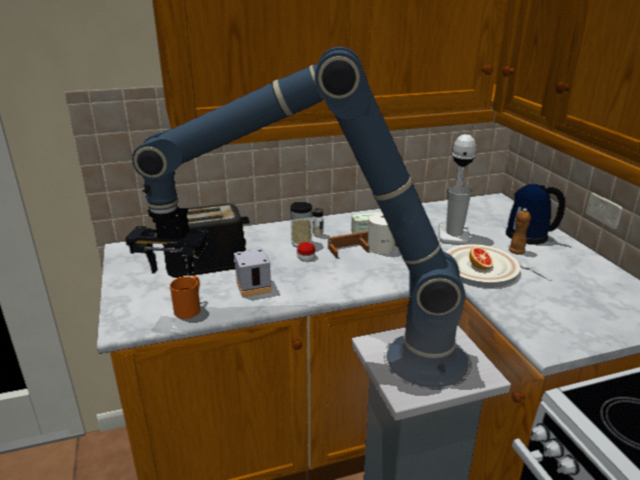

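View pics/top1.png

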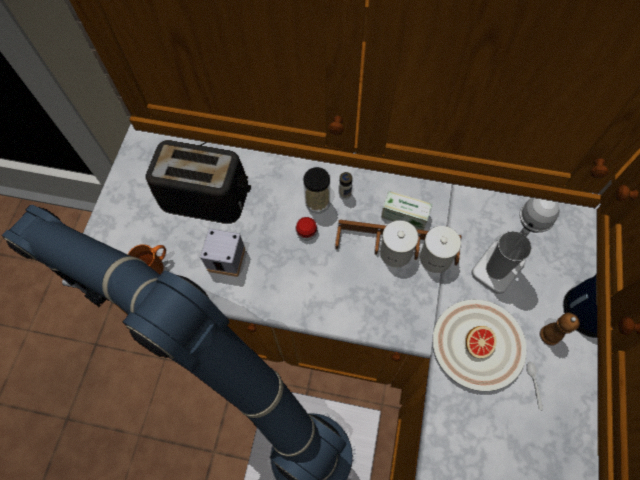

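The scene view shows the caddy at about (253,270), lid down with its window towards the robot. The mug is at (186,297), the timer at (306,251) and the rack at (350,243). The top view shows the caddy at (222,252), the rack at (360,237) and the toaster behind it at (200,183). Next I'll zoom in to get the yaws.

```bash
python3 - <<'E'
import cv2,numpy as np
a=cv2.imread('pics/scene1.png');b=cv2.imread('pics/top1.png')
def cr(i,x,y): return cv2.resize(i[y:y+60,x:x+80],(400,300),interpolation=cv2.INTER_CUBIC)
cv2.imwrite('pics/c1.png',np.vstack([np.hstack([cr(a,213,240),cr(b,182,222)]),np.hstack([cr(a,320,210),cr(b,325,205)])]))
E
```

```text
(no output)
```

View pics/c1.png

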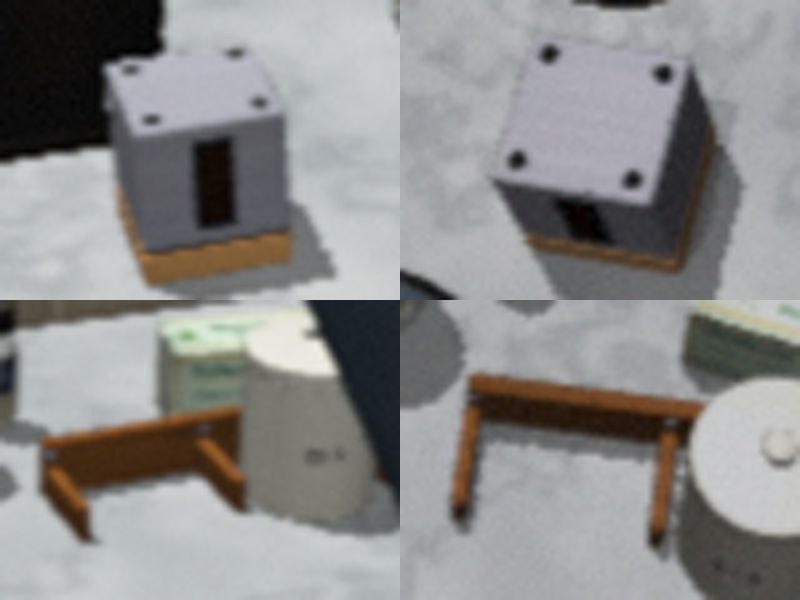

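```bash
python3 - <<'E'
from h import *
np.set_printoptions(precision=4,suppress=True)
t=viewer.camera('top'); s=viewer.camera('scene')
def show(c,l,z):
    P=np.array([onz(c,u,v,z) for u,v in l]); print(P[:,:2].tolist() if 0 else P[:,:2],'mean',P[:,:2].mean(0)); return P
yaw=lambda d:np.degrees(np.arctan2(d[1],d[0]))
P=show(t,[(208,230),(239.6,232.4),(233,263),(201,257.6)],.112)
print([yaw(P[a]-P[b]) for a,b in((0,3),(1,2),(0,1),(3,2))])
P=show(s,[(234,253),(260.6,249.6),(270,264),(239,267.6)],.112)
print([yaw(P[a]-P[b]) for a,b in((0,3),(1,2),(0,1),(3,2))])
show(s,[(242,297.4),(271,292.4),(236.6,278)],0)
P=show(t,[(339.4,223.4),(385,228)],.046);print(yaw(P[1]-P[0]))
P=show(s,[(329,238),(368,231.6)],.046);print(yaw(P[1]-P[0]))
print('toaster',show(t,[(155,205),(232,222),(250,187)],0.0),'mughandle',onz(t,166,248,.05))
for n in('scene','top'):
  c=t if n=='top' else s
  for q in('canister_near','canister_far','rack_bay','caddy','caddy_window'):
    print(n,q,[(w(c,d['centre']),round(d['conf'],2)) for d in nets.pinpoint(n,q)[:1]])
E
```

```text
[[0.5281 0.4181]
 [0.5389 0.326 ]
 [0.4428 0.3188]
 [0.4407 0.4124]] mean [0.4876 0.3688]
[np.float64(3.7495513040292114), np.float64(4.2720682151706075), np.float64(96.64285709193946), np.float64(91.27560910954644)]
[[0.533  0.4192]
 [0.5304 0.3336]
 [0.4303 0.3254]
 [0.4367 0.4201]] mean [0.4826 0.3746]
[np.float64(-0.5027726787047886), np.float64(4.715569139990899), np.float64(88.28828803040737), np.float64(86.14686986904633)]
[[0.4423 0.417 ]
 [0.4434 0.3236]
 [0.5636 0.4132]] mean [0.4831 0.3846]
[[ 0.6569  0.0532]
 [ 0.669  -0.0855]] mean [ 0.663  -0.0162]
-85.02127747355175
[[ 0.6654  0.0557]
 [ 0.6722 -0.0996]] mean [ 0.6688 -0.022 ]
-87.47043787524603
[[0.6271 0.6491]
 [0.6172 0.3901]
 [0.7517 0.3672]] mean [0.6654 0.4688]
toaster [[0.6271 0.6491 0.    ]
 [0.6172 0.3901 0.    ]
 [0.7517 0.3672 0.    ]] mughandle [0.472  0.5452 0.05  ]
scene canister_near [(array([ 0.6205, -0.1332, -0.0023]), 0.63)]
scene canister_far []
scene rack_bay [(array([ 0.6155, -0.0109,  0.0025]), 0.87)]
scene caddy [(array([0.4946, 0.3679, 0.0516]), 0.94)]
scene caddy_window [(array([0.4456, 0.3685, 0.0679]), 0.6)]
top canister_near []
top canister_far [(array([ 0.6225, -0.2518, -0.0026]), 0.84)]
top rack_bay []
top caddy [(array([0.4871, 0.3727, 0.0525]), 0.63)]
top caddy_window [(array([0.4434, 0.3715, 0.067 ]), 0.8)]
```

Call:
drive_tool(targets=[{"offset": [0, 0, -40], "rotation": [0, 0, -6]}, {"offset": [0, 0, -80], "rotation": [0, 0, -12]}, {"offset": [0, 0, -100], "rotation": [0, 0, -18]}, {"offset": [0, 0, -120], "rotation": [0, 0, -24]}, {"offset": [0, 0, -120], "rotation": [0, 0, -24]}], gripper=0.4)

```text
t: 2.02
eef_pos: [0.277, 0.6177, 0.3481]
ee_rot: [3.133, 0.003, 3.141]
ft_force: [0.4, -0.0, -0.0]
finger_gap: 0.708
finger_force: 0.0
```

Call:
drive_tool(targets=[{"offset": [-35, -26, 0], "rotation": [-6, 0, -0.5]}, {"offset": [-70, -51, 0], "rotation": [-12, 0, -1]}, {"offset": [-105, -77, 0], "rotation": [-18, 0, -1.5]}, {"offset": [-140, -103, 0], "rotation": [-24, 0, -2]}, {"offset": [-175, -128, 0], "rotation": [-30, 0, -2.5]}, {"offset": [-210, -190, 20], "rotation": [-37, 1, -3]}, {"offset": [-210, -200, 20], "rotation": [-44, 1.1, -3]}, {"offset": [-210, -230, 20], "rotation": [-51, 1.3, -3]}, {"offset": [-210, -230, 20], "rotation": [-55, 1.4, -3]}, {"offset": [-210, -230, 20], "rotation": [-55, 1.4, -3]}], gripper=0.4)

```text
t: 2.85
eef_pos: [0.4908, 0.3793, 0.3144]
ee_rot: [2.248, -0.008, -3.106]
ft_force: [0.7, -0.4, -1.4]
finger_gap: 0.399
finger_force: 0.0
```

```bash
python3 -c "
from h import *
print(observe()['joints'])"
```

```text
[-0.06651648  0.2618524  -0.32847388  1.91508482 -1.0142157   0.92766431
  1.85437739]
```

Call:
drive_tool(targets=[{"offset": [0, 0, 0], "rotation": [0, 0, 0]}, {"offset": [0, 0, 0], "rotation": [0, 0, 0]}])

```text
t: 3.02
eef_pos: [0.485, 0.3882, 0.3181]
ee_rot: [2.244, -0.01, -3.089]
ft_force: [-0.7, 0.7, -0.1]
finger_gap: 0.398
finger_force: 0.0
```

```bash
python3 -c "
from h import *
s=observe();print(s['joints'],s['eef_pos'],s['ee_rot'])"
```

```text
[-0.06866038  0.26187195 -0.34521631  1.90965974 -1.01091541  0.92970309
  1.84670857] [0.48500138 0.38820715 0.3180781 ] [ 2.24369516 -0.00956655 -3.0891571 ]
```

Call:
drive_tool(targets=[{"offset": [0, 3, 6], "rotation": [7, 0, 0]}, {"offset": [0, 6, 12], "rotation": [14, 0, 0]}, {"offset": [0, 9, 18], "rotation": [21, 0, 0]}, {"offset": [0, 12, 24], "rotation": [28, 0, 0]}, {"offset": [0, 15, 30], "rotation": [35, 0, 0]}, {"offset": [0, 18, 36], "rotation": [42, 0, 0]}, {"offset": [0, 21, 42], "rotation": [49, 0, 0]}, {"offset": [0, 24, 50], "rotation": [56, 0, 0]}, {"offset": [0, 27, 57], "rotation": [63, 0, 0]}, {"offset": [0, 30, 64], "rotation": [70, 0, 0]}, {"offset": [0, 33, 70], "rotation": [77, 0, 0]}, {"offset": [0, 33, 70], "rotation": [84, 0, 0]}])

```text
t: 4.02
eef_pos: [0.4743, 0.4729, 0.303]
ee_rot: [-2.572, -0.001, -3.074]
ft_force: [1.0, -0.2, -0.6]
finger_gap: 0.402
finger_force: 0.0
```

Call:
drive_tool(targets=[{"offset": [0, 0, 0], "rotation": [7, 0, 0]}, {"offset": [0, 0, 0], "rotation": [7.4, 0, 0]}, {"offset": [0, 0, 0], "rotation": [7.4, 0, 0]}])

```text
t: 4.27
eef_pos: [0.475, 0.4709, 0.2994]
ee_rot: [-2.445, -0.006, -3.075]
ft_force: [-0.2, 0.6, -0.0]
finger_gap: 0.395
finger_force: 0.0
```

```bash
python3 -c "
from h import *
s=observe();print(s['joints'],s['eef_pos'],s['ee_rot'],s['ft_force'])"
```

```text
[-0.98874684  0.7161496  -0.06019409  1.10354648  0.42626527  1.90766502
  0.61362368] [0.47496362 0.47089525 0.29942865] [-2.44456359 -0.00623026 -3.07499943] [-0.22764788  0.57760318 -0.01603014]
```

```bash
cat >> h.py <<'E'
np.set_printoptions(precision=4,suppress=True)
def tgt(tilt,yaw):  # tilt: deg, tool z = (0,-sin,-cos) turned by yaw
    return Ro.from_euler('z',yaw,degrees=True)*Ro.from_euler('xyz',[180,0,180],degrees=True)*Ro.from_euler('x',tilt,degrees=True)
def rel(p,R,s=None,R0=None,p0=None):
    s=s or observe(); R0=R0 or Ro.from_euler('xyz',s['ee_rot']); p0=s['eef_pos'] if p0 is None else p0
    return np.round(R0.inv().apply(np.array(p)-p0)*1000,1), np.round((R0.inv()*R).as_rotvec(degrees=True),1)
E
python3 - <<'E'
from h import *
R=tgt(40,3); d=R.apply([0,0,1]); print(d)
c=np.array([.4865,.405,.1007])
for b in (.07,.006,0): print(c-b*d,rel(c-b*d,R))
E
```

```text
[ 0.0336 -0.6419 -0.766 ]
[0.4841 0.4499 0.1543] (array([ -8.7,  76.6, 125. ]), array([0.1, 0.3, 0.9]))
[0.4863 0.4089 0.1053] (array([ -8.4,  76.5, 189. ]), array([0.1, 0.3, 0.9]))
[0.4865 0.405  0.1007] (array([ -8.4,  76.5, 195. ]), array([0.1, 0.3, 0.9]))
```

Call:
drive_tool(targets=[{"offset": [-2, 20, 32], "rotation": [0, 0, 0.3]}, {"offset": [-5, 40, 64], "rotation": [0, 0, 0.6]}, {"offset": [-8, 60, 96], "rotation": [0, 0.3, 0.9]}, {"offset": [-8, 76, 126], "rotation": [0, 0.3, 0.9]}, {"offset": [-8, 76, 150], "rotation": [0, 0.3, 0.9]}, {"offset": [-8, 76, 170], "rotation": [0, 0.3, 0.9]}, {"offset": [-8, 76, 182], "rotation": [0, 0.3, 0.9]}, {"offset": [-8, 76, 188], "rotation": [0, 0.3, 0.9]}, {"offset": [-8, 76, 188], "rotation": [0, 0.3, 0.9]}, {"offset": [-8, 76, 188], "rotation": [0, 0.3, 0.9]}])

```text
t: 5.1
eef_pos: [0.4903, 0.4048, 0.1103]
ee_rot: [-2.448, 0.003, -3.099]
ft_force: [-0.3, -0.5, -0.4]
finger_gap: 0.397
finger_force: 0.0
```

```bash
python3 - <<'E'
from h import *
s=observe();print(s['joints'],s['eef_pos'],s['ee_rot'],s['ft_force'])
c=shot('scene','s2.png');d=shot('top','t2.png')
a=c['pixels'][220:310,200:320];b=d['pixels'][200:290,165:285]
cv2.imwrite('pics/c2.png',cv2.cvtColor(np.hstack([cv2.resize(a,(400,300),interpolation=2),cv2.resize(b,(400,300),interpolation=2)]),4))
E
```

```text
[-0.9171  0.7944 -0.0622  1.4033  0.4377  1.5419  0.4892] [0.4903 0.4048 0.1103] [-2.4476  0.0027 -3.0993] [-0.3125 -0.5459 -0.4067]
```

View pics/c2.png

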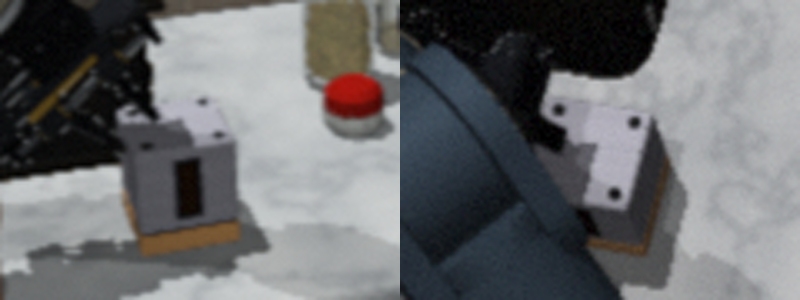

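Call:
drive_tool(targets=[{"offset": [0, 2, 3], "rotation": [0, 0, 0]}, {"offset": [0, 2, 5], "rotation": [0, 0, 0]}, {"offset": [0, 2, 5], "rotation": [0, 0, 0]}])

```text
t: 5.45
eef_pos: [0.49, 0.4031, 0.1031]
ee_rot: [-2.447, 0.001, -3.099]
ft_force: [0.7, 3.7, -0.1]
finger_gap: 0.402
finger_force: 1.2
```

Call:
drive_tool(targets=[{"offset": [0, 1, 3], "rotation": [0, 0, 0]}, {"offset": [0, 1, 3], "rotation": [0, 0, 0]}])

```text
t: 5.62
eef_pos: [0.4901, 0.4025, 0.1009]
ee_rot: [-2.448, 0.001, -3.098]
ft_force: [-0.0, 4.5, 3.5]
finger_gap: 0.401
finger_force: 3.8
```

```bash
python3 - <<'E'
import numpy as np
for st in (3,2):
  for k in range(1,13):
    t=np.radians(st*k); y,z=1.7,130.3
    print(st*k, round(y-(y*np.cos(t)+z*np.sin(t)),1), round(z-(-y*np.sin(t)+z*np.cos(t)),1))
E
```

```text
3 -6.8 0.3
6 -13.6 0.9
9 -20.4 1.9
12 -27.1 3.2
15 -33.7 4.9
18 -40.2 6.9
21 -46.6 9.3
24 -52.9 12.0
27 -59.0 15.0
30 -64.9 18.3
33 -70.7 21.9
36 -76.3 25.9
2 -4.5 0.1
4 -9.1 0.4
6 -13.6 0.9
8 -18.1 1.5
10 -22.6 2.3
12 -27.1 3.2
14 -31.5 4.3
16 -35.8 5.5
18 -40.2 6.9
20 -44.5 8.4
22 -48.7 10.1
24 -52.9 12.0
```

Call:
drive_tool(targets=[{"offset": [0, -4.5, 0.1], "rotation": [-2, 0, 0]}, {"offset": [0, -9.1, 0.4], "rotation": [-4, 0, 0]}, {"offset": [0, -13.6, 0.9], "rotation": [-6, 0, 0]}, {"offset": [0, -20.4, 1.9], "rotation": [-9, 0, 0]}, {"offset": [0, -27.1, 3.2], "rotation": [-12, 0, 0]}, {"offset": [0, -33.7, 4.9], "rotation": [-15, 0, 0]}, {"offset": [0, -40.2, 6.9], "rotation": [-18, 0, 0]}, {"offset": [0, -46.6, 9.3], "rotation": [-21, 0, 0]}, {"offset": [0, -52.9, 12], "rotation": [-24, 0, 0]}])

```text
t: 6.37
eef_pos: [0.4916, 0.3534, 0.1259]
ee_rot: [-2.868, 0.0, -3.099]
ft_force: [-1.6, 1.2, 3.7]
finger_gap: 0.398
finger_force: 2.2
```

```bash
python3 - <<'E'
from h import *
s=observe();print(s['joints'],s['eef_pos'],np.degrees(s['ee_rot']),s['ft_force'])
c=shot('scene','s3.png');d=shot('top','t3.png')
a=c['pixels'][220:310,200:320];b=d['pixels'][200:290,165:285]
cv2.imwrite('pics/c3.png',cv2.cvtColor(np.hstack([cv2.resize(a,(400,300),interpolation=2),cv2.resize(b,(400,300),interpolation=2)]),4))
E
```

```text
[-0.685   0.5457 -0.1575  1.6798  0.3028  1.1375  0.6276] [0.4916 0.3534 0.1259] [-164.3224    0.0256 -177.5599] [-1.5532  1.2376  3.7257]
```

View pics/c3.png

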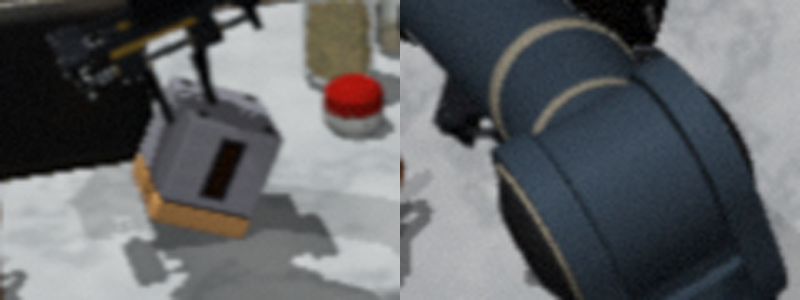

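The caddy is tipped about 24° on its edge at (247,236) and held between both fingers. I'll continue the arc.

Call:
drive_tool(targets=[{"offset": [0, -4.5, 0.1], "rotation": [-2, 0, 0]}, {"offset": [0, -9.1, 0.4], "rotation": [-4, 0, 0]}, {"offset": [0, -13.6, 0.9], "rotation": [-6, 0, 0]}, {"offset": [0, -18.1, 1.5], "rotation": [-8, 0, 0]}, {"offset": [0, -22.6, 2.3], "rotation": [-10, 0, 0]}, {"offset": [0, -27.1, 3.2], "rotation": [-12, 0, 0]}, {"offset": [0, -31.5, 4.3], "rotation": [-14, 0, 0]}, {"offset": [0, -35.8, 5.5], "rotation": [-16, 0, 0]}, {"offset": [0, -40.2, 6.9], "rotation": [-18, 0, 0]}, {"offset": [0, -44.5, 8.4], "rotation": [-20, 0, 0]}, {"offset": [0, -48.7, 10.1], "rotation": [-22, 0, 0]}, {"offset": [0, -52.9, 12], "rotation": [-24, 0, 0]}])

```text
t: 7.47
eef_pos: [0.4944, 0.2992, 0.1284]
ee_rot: [2.999, -0.0, -3.098]
ft_force: [-1.5, -1.3, 6.6]
finger_gap: 0.4
finger_force: 3.1
```

Call:
drive_tool(targets=[{"offset": [0, -4.5, 0.1], "rotation": [-2, 0, 0]}, {"offset": [0, -9.1, 0.4], "rotation": [-4, 0, 0]}, {"offset": [0, -13.6, 0.9], "rotation": [-6, 0, 0]}, {"offset": [0, -18.1, 1.5], "rotation": [-8, 0, 0]}, {"offset": [0, -22.6, 2.3], "rotation": [-10, 0, 0]}, {"offset": [0, -27.1, 3.2], "rotation": [-12, 0, 0]}, {"offset": [0, -31.5, 4.3], "rotation": [-14, 0, 0]}, {"offset": [0, -35.8, 5.5], "rotation": [-16, 0, 0]}, {"offset": [0, -40.2, 6.9], "rotation": [-18, 0, 0]}, {"offset": [0, -44.5, 8.4], "rotation": [-20, 0, 0]}])

```text
t: 8.3
eef_pos: [0.4957, 0.2552, 0.1128]
ee_rot: [2.651, -0.002, -3.098]
ft_force: [-0.6, -2.4, 3.8]
finger_gap: 0.399
finger_force: 2.1
```

```bash
python3 - <<'E'
from h import *
s=observe();print(s['joints'],s['eef_pos'],np.degrees(s['ee_rot']),s['ft_force'])
c=shot('scene','s4.png')
for q in('caddy','caddy_window'):
    print(q,[(w(c,d['centre']),round(d['conf'],2)) for d in nets.pinpoint('scene',q)[:1]])
E
```

```text
[ 0.1554  0.4575 -0.5615  2.0254 -0.4095  0.6127  1.597 ] [0.4957 0.2552 0.1128] [ 151.8697   -0.1314 -177.5092] [-0.5586 -2.3786  3.7956]
caddy [(array([0.4957, 0.2845, 0.0585]), 0.9)]
caddy_window [(array([0.4466, 0.2724, 0.0675]), 0.86)]
```

Call:
drive_tool(targets=[{"offset": [0, -4.5, 0.1], "rotation": [-2, 0, 0]}, {"offset": [0, -9.1, 0.4], "rotation": [-4, 0, 0]}, {"offset": [0, -13.6, 0.9], "rotation": [-6, 0, 0]}, {"offset": [0, -18.1, 1.5], "rotation": [-8, 0, 0]}, {"offset": [0, -22.6, 2.3], "rotation": [-10, 0, 0]}, {"offset": [0, -27.1, 3.2], "rotation": [-12, 0, 0]}, {"offset": [0, -31.5, 4.3], "rotation": [-14, 0, 0]}, {"offset": [0, -35.8, 5.5], "rotation": [-16, 0, 0]}])

```text
t: 9.12
eef_pos: [0.4973, 0.2272, 0.0912]
ee_rot: [2.372, 0.0, -3.098]
ft_force: [0.3, -1.1, -1.7]
finger_gap: 0.403
finger_force: 0.7
```

Call:
drive_tool(targets=[{"offset": [0, -2.3, 0], "rotation": [-1, 0, 0]}, {"offset": [0, -4.5, 0.1], "rotation": [-2, 0, 0]}, {"offset": [0, -6.8, 0.3], "rotation": [-3, 0, 0]}, {"offset": [0, -9.1, 0.4], "rotation": [-4, 0, 0]}, {"offset": [0, -11.3, 0.6], "rotation": [-5, 0, 0]}, {"offset": [0, -11.3, 0.6], "rotation": [-5, 0, 0]}])

```text
t: 9.62
eef_pos: [0.4977, 0.219, 0.0832]
ee_rot: [2.283, -0.001, -3.1]
ft_force: [0.2, -0.8, 0.5]
finger_gap: 0.399
finger_force: 0.0
```

```bash
python3 - <<'E'
from h import *
s=observe();print(s['joints'],s['eef_pos'],np.degrees(s['ee_rot']),s['ft_force'])
c=shot('scene','s5.png');d=shot('top','t5.png')
a=c['pixels'][220:310,200:320];b=d['pixels'][200:290,185:305]
cv2.imwrite('pics/c5.png',cv2.cvtColor(np.hstack([cv2.resize(a,(400,300),interpolation=2),cv2.resize(b,(400,300),interpolation=2)]),4))
for n,c in(('scene',c),('top',d)):
  for q in('caddy','caddy_window'):
    print(q,[(w(c,d['centre']),round(d['conf'],2)) for d in nets.pinpoint(n,q)[:1]])
E
```

```text
[ 0.5885  0.7374 -0.8346  2.0739 -0.651   0.5759  2.0882] [0.4977 0.219  0.0832] [ 130.7913   -0.0721 -177.6251] [ 0.2325 -0.8239  0.5281]
caddy [(array([0.4966, 0.2639, 0.0442]), 0.9)]
caddy_window [(array([0.4492, 0.2506, 0.048 ]), 0.81)]
caddy [(array([0.4897, 0.2678, 0.0434]), 0.81)]
caddy_window [(array([0.4456, 0.2527, 0.0469]), 0.91)]
```

View pics/c5.png

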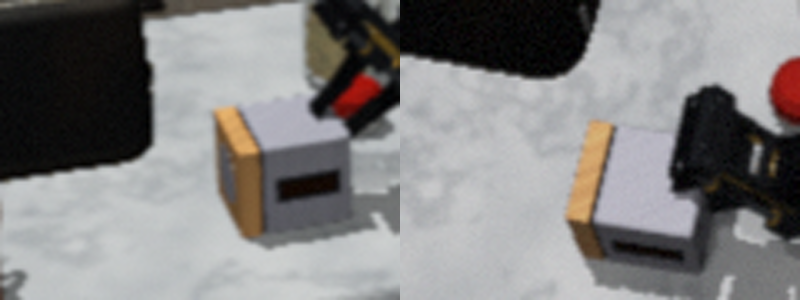

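Call:
drive_tool(targets=[{"offset": [0, 0, -20], "rotation": [0, 0, 0]}, {"offset": [0, 10, -55], "rotation": [4, 0, 0]}, {"offset": [0, 45, -70], "rotation": [11, 0, 0]}, {"offset": [0, 80, -75], "rotation": [18, 0, 0]}, {"offset": [0, 115, -78], "rotation": [25, 0, 0]}, {"offset": [0, 150, -78], "rotation": [32, 0, 0]}, {"offset": [2, 156, -64], "rotation": [39, 0, 0]}, {"offset": [3, 162, -50], "rotation": [46, 0, 0]}, {"offset": [4, 168, -36], "rotation": [53, 0, 0]}, {"offset": [5, 174, -22], "rotation": [60, 0, 0]}, {"offset": [6, 180, -8], "rotation": [67, 0, 0]}, {"offset": [6, 186, 6], "rotation": [74, 0, 0]}])

```text
t: 10.92
eef_pos: [0.4858, 0.3469, 0.2218]
ee_rot: [-2.734, 0.004, -3.098]
ft_force: [0.8, -0.1, -0.2]
finger_gap: 0.398
finger_force: 0.0
```

Call:
drive_tool(targets=[{"offset": [0, 0, 0], "rotation": [7, 0, 0]}, {"offset": [0, 0, 0], "rotation": [14, 0, 0]}, {"offset": [0, 0, 0], "rotation": [15.2, 0, 0]}, {"offset": [0, 0, 0], "rotation": [15.2, 0, 0]}])

```text
t: 11.25
eef_pos: [0.4847, 0.3469, 0.218]
ee_rot: [-2.473, -0.003, -3.096]
ft_force: [0.4, -0.6, 0.2]
finger_gap: 0.401
finger_force: 0.0
```

```bash
python3 - <<'E'
from h import *
s=observe();print(s['joints'],s['eef_pos'],np.degrees(s['ee_rot']),s['ft_force'])
R=tgt(40,2.4); d=R.apply([0,0,1])
c=np.array([.4905,.3066,.0847])
for b in (.05,.006,0): print(rel(c-b*d,R))
E
```

```text
[-0.6649  0.6346 -0.3828  1.4652  0.5654  1.6867  0.4611] [0.4847 0.3469 0.218 ] [-141.6924   -0.1748 -177.3601] [ 0.3958 -0.609   0.1929]
(array([-4.3, 52.3, 79.7]), array([1.7, 0. , 0.3]))
(array([ -4.3,  51. , 123.7]), array([1.7, 0. , 0.3]))
(array([ -4.3,  50.9, 129.7]), array([1.7, 0. , 0.3]))
```

Call:
drive_tool(targets=[{"offset": [-2, 18, 27], "rotation": [0, 0, 0]}, {"offset": [-4, 36, 54], "rotation": [0, 0, 0]}, {"offset": [-4, 51, 80], "rotation": [0, 0, 0]}, {"offset": [-4, 51, 100], "rotation": [0, 0, 0]}, {"offset": [-4, 51, 115], "rotation": [0, 0, 0]}, {"offset": [-4, 51, 124], "rotation": [0, 0, 0]}, {"offset": [-4, 51, 124], "rotation": [0, 0, 0]}, {"offset": [-4, 51, 124], "rotation": [0, 0, 0]}])

```text
t: 11.92
eef_pos: [0.4928, 0.3076, 0.0926]
ee_rot: [-2.475, 0.002, -3.102]
ft_force: [0.1, 0.9, 0.2]
finger_gap: 0.396
finger_force: 0.0
```

Call:
drive_tool(targets=[{"offset": [0, 0, 2], "rotation": [0, 0, 0]}, {"offset": [0, 0, 4], "rotation": [0, 0, 0]}, {"offset": [0, 0, 4], "rotation": [0, 0, 0]}])

```text
t: 12.17
eef_pos: [0.4922, 0.306, 0.0884]
ee_rot: [-2.474, 0.001, -3.1]
ft_force: [0.1, -1.1, 0.3]
finger_gap: 0.399
finger_force: 0.0
```

Call:
drive_tool(targets=[{"offset": [0, 1, 2], "rotation": [0, 0, 0]}, {"offset": [0, 1, 3], "rotation": [0, 0, 0]}, {"offset": [0, 1, 3], "rotation": [0, 0, 0]}])

```text
t: 12.42
eef_pos: [0.4921, 0.3055, 0.0853]
ee_rot: [-2.474, 0.001, -3.099]
ft_force: [-0.7, 0.8, 2.6]
finger_gap: 0.404
finger_force: 0.9
```

Call:
drive_tool(targets=[{"offset": [0, 0, 1], "rotation": [0, 0, 0]}, {"offset": [0, 0, 1], "rotation": [0, 0, 0]}])

```text
t: 12.58
eef_pos: [0.4922, 0.3054, 0.0851]
ee_rot: [-2.475, 0.001, -3.099]
ft_force: [0.1, 3.0, 4.3]
finger_gap: 0.397
finger_force: 2.5
```

```bash
python3 - <<'E'
import numpy as np
for k in range(1,13):
    t=np.radians(2*k); y,z=-24.6,127.6
    print(2*k, round(y-(y*np.cos(t)+z*np.sin(t)),1), round(z-(-y*np.sin(t)+z*np.cos(t)),1))
E
```

```text
2 -4.5 -0.8
4 -9.0 -1.4
6 -13.5 -1.9
8 -18.0 -2.2
10 -22.5 -2.3
12 -27.1 -2.3
14 -31.6 -2.2
16 -36.1 -1.8
18 -40.6 -1.4
20 -45.1 -0.7
22 -49.6 0.1
24 -54.0 1.0
```

Call:
drive_tool(targets=[{"offset": [0, -4.5, -0.8], "rotation": [-2, 0, 0]}, {"offset": [0, -9, -1.4], "rotation": [-4, 0, 0]}, {"offset": [0, -13.5, -1.9], "rotation": [-6, 0, 0]}, {"offset": [0, -18, -2.2], "rotation": [-8, 0, 0]}, {"offset": [0, -22.5, -2.3], "rotation": [-10, 0, 0]}, {"offset": [0, -27.1, -2.3], "rotation": [-12, 0, 0]}, {"offset": [0, -31.6, -2.2], "rotation": [-14, 0, 0]}, {"offset": [0, -36.1, -1.8], "rotation": [-16, 0, 0]}])

```text
t: 13.25
eef_pos: [0.4929, 0.2782, 0.1081]
ee_rot: [-2.757, 0.0, -3.099]
ft_force: [-0.5, 1.6, 0.9]
finger_gap: 0.4
finger_force: 1.5
```

```bash
python3 - <<'E'
from h import *
s=observe();print(s['joints'],s['eef_pos'],np.degrees(s['ee_rot']),s['ft_force'])
c=shot('scene','s6.png')
cv2.imwrite('pics/c6.png',cv2.cvtColor(cv2.resize(c['pixels'][210:310,200:340],(560,400),interpolation=2),4))
for q in('caddy','caddy_window'):
    print(q,[(w(c,d['centre']),round(d['conf'],2)) for d in nets.pinpoint('scene',q)[:1]])
E
```

```text
[-0.4351  0.577  -0.4377  1.7562  0.5368  1.2065  0.4868] [0.4929 0.2782 0.1081] [-157.9468    0.0233 -177.5396] [-0.4629  1.6465  0.9449]
caddy [(array([0.4974, 0.2471, 0.0539]), 0.66)]
caddy_window [(array([0.4495, 0.2331, 0.0547]), 0.57)]
```

View pics/c6.png

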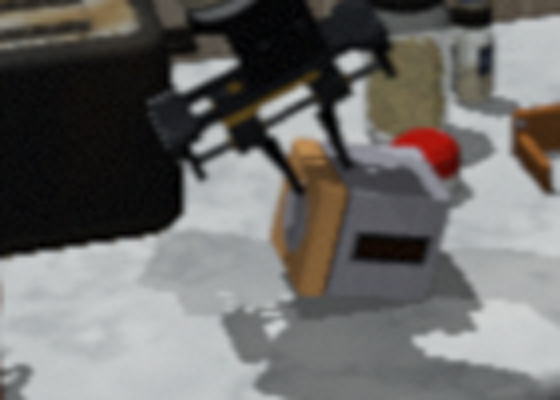

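The caddy is rising on its far edge, with the bottom edge now level at about (310,295)–(430,298) in the crop, and the window is still to the front. Continuing.

Call:
drive_tool(targets=[{"offset": [0, -4.5, -0.8], "rotation": [-2, 0, 0]}, {"offset": [0, -9, -1.4], "rotation": [-4, 0, 0]}, {"offset": [0, -13.5, -1.9], "rotation": [-6, 0, 0]}, {"offset": [0, -18, -2.2], "rotation": [-8, 0, 0]}, {"offset": [0, -22.5, -2.3], "rotation": [-10, 0, 0]}, {"offset": [0, -27.1, -2.3], "rotation": [-12, 0, 0]}, {"offset": [0, -31.6, -2.2], "rotation": [-14, 0, 0]}, {"offset": [0, -36.1, -1.8], "rotation": [-16, 0, 0]}])

```text
t: 14.07
eef_pos: [0.4942, 0.2463, 0.1236]
ee_rot: [-3.035, -0.0, -3.098]
ft_force: [-1.1, 3.3, 3.8]
finger_gap: 0.4
finger_force: 2.1
```

```bash
python3 - <<'E'
from h import *
s=observe();print(s['joints'],s['eef_pos'],np.degrees(s['ee_rot']),s['ft_force'])
c=shot('scene','s7.png')
cv2.imwrite('pics/c7.png',cv2.cvtColor(cv2.resize(c['pixels'][210:310,200:340],(560,400),interpolation=2),4))
for q in('caddy','caddy_window'):
    print(q,[(w(c,d['centre']),round(d['conf'],2)) for d in nets.pinpoint('scene',q)[:1]])
E
```

```text
[-0.1868  0.4569 -0.5252  1.8739  0.379   0.9656  0.7085] [0.4942 0.2463 0.1236] [-173.8895   -0.005  -177.481 ] [-1.1236  3.3159  3.8048]
caddy [(array([0.4997, 0.2286, 0.0679]), 0.57)]
caddy_window [(array([0.4501, 0.2156, 0.0607]), 0.91)]
```

View pics/c7.png

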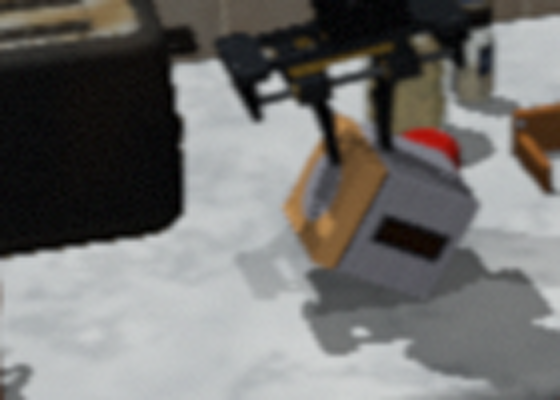

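It is tipped about 30°, sitting firmly in the jaws at roughly (360,150), with the pivot edge at (420,297). Going on.

Call:
drive_tool(targets=[{"offset": [0, -4.5, -0.8], "rotation": [-2, 0, 0]}, {"offset": [0, -9, -1.4], "rotation": [-4, 0, 0]}, {"offset": [0, -13.5, -1.9], "rotation": [-6, 0, 0]}, {"offset": [0, -18, -2.2], "rotation": [-8, 0, 0]}, {"offset": [0, -22.5, -2.3], "rotation": [-10, 0, 0]}, {"offset": [0, -27.1, -2.3], "rotation": [-12, 0, 0]}, {"offset": [0, -31.6, -2.2], "rotation": [-14, 0, 0]}, {"offset": [0, -36.1, -1.8], "rotation": [-16, 0, 0]}, {"offset": [0, -40.6, -1.4], "rotation": [-18, 0, 0]}, {"offset": [0, -45.1, -0.7], "rotation": [-20, 0, 0]}, {"offset": [0, -49.6, 0.1], "rotation": [-22, 0, 0]}, {"offset": [0, -54, 1], "rotation": [-24, 0, 0]}])

```text
t: 15.22
eef_pos: [0.4967, 0.1923, 0.1293]
ee_rot: [2.83, -0.0, -3.097]
ft_force: [-2.2, -0.5, 10.8]
finger_gap: 0.394
finger_force: 4.2
```

Call:
drive_tool(targets=[{"offset": [0, -4.5, -0.8], "rotation": [-2, 0, 0]}, {"offset": [0, -9, -1.4], "rotation": [-4, 0, 0]}, {"offset": [0, -13.5, -1.9], "rotation": [-6, 0, 0]}, {"offset": [0, -18, -2.2], "rotation": [-8, 0, 0]}, {"offset": [0, -22.5, -2.3], "rotation": [-10, 0, 0]}, {"offset": [0, -27.1, -2.3], "rotation": [-12, 0, 0]}, {"offset": [0, -31.6, -2.2], "rotation": [-14, 0, 0]}, {"offset": [0, -36.1, -1.8], "rotation": [-16, 0, 0]}])

```text
t: 15.88
eef_pos: [0.4981, 0.1563, 0.1199]
ee_rot: [2.551, -0.002, -3.097]
ft_force: [-3.6, -5.2, 12.4]
finger_gap: 0.399
finger_force: 7.2
```

Call:
drive_tool(targets=[{"offset": [0, -4.5, -0.8], "rotation": [-2, 0, 0]}, {"offset": [0, -9, -1.4], "rotation": [-4, 0, 0]}, {"offset": [0, -13.5, -1.9], "rotation": [-6, 0, 0]}, {"offset": [0, -18, -2.2], "rotation": [-8, 0, 0]}])

```text
t: 16.22
eef_pos: [0.4987, 0.1395, 0.1116]
ee_rot: [2.41, -0.003, -3.097]
ft_force: [-4.0, -7.6, 13.7]
finger_gap: 0.401
finger_force: 7.4
```

```bash
python3 - <<'E'
from h import *
s=observe();print(s['joints'],s['eef_pos'],np.degrees(s['ee_rot']),s['ft_force'])
c=shot('scene','s8.png')
for q in('caddy','caddy_window'):
    print(q,[(w(c,d['centre']),round(d['conf'],2)) for d in nets.pinpoint('scene',q)[:1]])
E
```

```text
[ 0.8007  0.7038 -1.0002  2.0369 -0.25    0.6744  1.744 ] [0.4987 0.1395 0.1116] [ 138.1049   -0.1455 -177.4699] [-4.0194 -7.5914 13.673 ]
caddy []
caddy_window [(array([0.4532, 0.1639, 0.0504]), 0.92)]
```

Call:
drive_tool(targets=[{"offset": [0, -2.3, -1], "rotation": [-1, 0, 0]}, {"offset": [0, -4.5, -1.6], "rotation": [-2, 0, 0]}, {"offset": [0, -6.8, -2], "rotation": [-3, 0, 0]}, {"offset": [0, -9, -2.4], "rotation": [-4, 0, 0]}, {"offset": [0, -11.3, -2.7], "rotation": [-5, 0, 0]}, {"offset": [0, -13.5, -2.9], "rotation": [-6, 0, 0]}])

```text
t: 16.87
eef_pos: [0.4991, 0.1271, 0.1036]
ee_rot: [2.308, -0.002, -3.098]
ft_force: [-2.8, -4.5, 5.7]
finger_gap: 0.399
finger_force: 4.0
```

Call:
drive_tool(targets=[{"offset": [0, -2.3, -0.4], "rotation": [-1, 0, 0]}, {"offset": [0, -4.5, -0.8], "rotation": [-2, 0, 0]}, {"offset": [0, -6.8, -1.1], "rotation": [-3, 0, 0]}, {"offset": [0, -6.8, -1.1], "rotation": [-3, 0, 0]}])

```text
t: 17.2
eef_pos: [0.4994, 0.1212, 0.0985]
ee_rot: [2.255, -0.003, -3.1]
ft_force: [-0.6, -3.3, 1.7]
finger_gap: 0.4
finger_force: 3.2
```

```bash
python3 - <<'E'
from h import *
s=observe();print(s['joints'],s['eef_pos'],np.degrees(s['ee_rot']),s['ft_force'])
c=shot('scene','s9.png');d=shot('top','t9.png')
a=c['pixels'][210:310,225:358];b=d['pixels'][190:290,215:348]
cv2.imwrite('pics/c9.png',cv2.cvtColor(np.hstack([cv2.resize(a,(400,300),interpolation=2),cv2.resize(b,(400,300),interpolation=2)]),4))
for n,c in(('scene',c),('top',d)):
  for q in('caddy','caddy_window'):
    print(q,[(w(c,d['centre']),round(d['conf'],2)) for d in nets.pinpoint(n,q)[:1]])
E
```

```text
[ 0.9097  0.8536 -1.043   2.0275 -0.2744  0.695   1.8634] [0.4994 0.1212 0.0985] [ 129.1796   -0.197  -177.6001] [-0.5886 -3.337   1.7376]
caddy [(array([0.5038, 0.1564, 0.0538]), 0.64)]
caddy_window [(array([0.4489, 0.1533, 0.0439]), 0.64)]
caddy [(array([0.496 , 0.1624, 0.0532]), 0.85)]
caddy_window [(array([0.4495, 0.159 , 0.0406]), 0.76)]
```

View pics/c9.png

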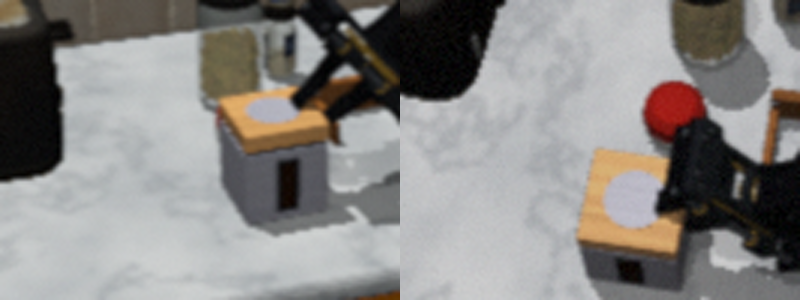

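The caddy now stands lid up, window at front, at about (497,158) mm. I'll finish the last degree, then retreat.

Call:
drive_tool(targets=[{"offset": [0, -1.8, -0.4], "rotation": [-0.8, 0, 0]}, {"offset": [0, -3.4, -0.8], "rotation": [-1.5, 0, 0]}, {"offset": [0, -3.4, -0.8], "rotation": [-1.5, 0, 0]}, {"offset": [0, -3.4, -10], "rotation": [-1.5, 0, 0]}, {"offset": [0, -3.4, -35], "rotation": [-1.5, 0, 0]}, {"offset": [0, 20, -65], "rotation": [5, 0, 0]}, {"offset": [0, 55, -75], "rotation": [12, 0, 0]}, {"offset": [0, 90, -80], "rotation": [19, 0, 0]}])

```text
t: 18.17
eef_pos: [0.5025, 0.1139, 0.2214]
ee_rot: [2.591, 0.0, -3.109]
ft_force: [1.8, 0.5, 0.0]
finger_gap: 0.399
finger_force: 0.0
```

```bash
cat >> h.py <<'E'
def RR(z,y):
    z=np.array(z,float);z/=np.linalg.norm(z);y=np.array(y,float);y-=z*(y@z);y/=np.linalg.norm(y)
    return Ro.from_matrix(np.c_[np.cross(y,z),y,z])
E
python3 - <<'E'
from h import *
s=observe();print(s['joints'],s['eef_pos'],np.degrees(s['ee_rot']),s['ft_force'])
a=np.radians(2.4);Z=Ro.from_euler('z',2.4,degrees=True)
R=RR(Z.apply([0,-.5,-.866]),Z.apply([1,0,0]))
print(rel([.494,.245,.25],R,s),rel([.494,.235,.035],R,s,R0=R,p0=np.array([.494,.245,.25])))
t=viewer.camera('top'); sc=viewer.camera('scene')
for n,c in(('scene',sc),('top',t)):
  for q in('caddy','caddy_window'):
    print(q,[(w(c,d['centre']),round(d['conf'],2)) for d in nets.pinpoint(n,q)[:1]])
E
```

```text
[ 0.8333  0.4403 -1.0376  1.9315 -0.2158  0.9188  1.5836] [0.5025 0.1139 0.2214] [ 148.4379    0.0273 -178.1301] [1.7883 0.4979 0.0208]
(array([  4.2, 126.9,  44.3]), array([ 47.9, -47.8,  79.9])) (array([ 98.8,  -0.4, 191.2]), array([0., 0., 0.]))
caddy [(array([0.5003, 0.154 , 0.0508]), 0.6)]
caddy_window [(array([0.4527, 0.1512, 0.0445]), 0.81)]
caddy [(array([0.496 , 0.1616, 0.0505]), 0.93)]
caddy_window [(array([0.4481, 0.1586, 0.0437]), 0.84)]
```

Call:
drive_tool(targets=[{"offset": [0, 20, -15], "rotation": [3.2, -3.2, 5.3]}, {"offset": [0, 38, -12], "rotation": [6.4, -6.4, 10.6]}, {"offset": [0, 56, -6], "rotation": [9.6, -9.6, 16]}, {"offset": [1, 72, 0], "rotation": [12.8, -12.7, 21.3]}, {"offset": [1, 84, 6], "rotation": [16, -15.9, 26.6]}, {"offset": [2, 94, 12], "rotation": [19.2, -19.1, 32]}, {"offset": [2, 102, 18], "rotation": [22.4, -22.3, 37.3]}, {"offset": [3, 108, 24], "rotation": [25.5, -25.5, 42.6]}, {"offset": [3, 114, 30], "rotation": [28.7, -28.7, 47.9]}, {"offset": [4, 120, 36], "rotation": [31.9, -31.9, 53.3]}, {"offset": [4, 124, 40], "rotation": [35.1, -35, 58.6]}, {"offset": [4, 127, 44], "rotation": [38.3, -38.2, 63.9]}])

```text
t: 19.47
eef_pos: [0.4906, 0.2462, 0.2466]
ee_rot: [3.074, 0.272, 2.1]
ft_force: [-0.3, 0.0, -0.1]
finger_gap: 0.403
finger_force: 0.0
```

```bash
python3 - <<'E'
from h import *
s=observe();print(s['joints'],s['eef_pos'],np.degrees(s['ee_rot']),s['ft_force'])
Z=Ro.from_euler('z',2.4,degrees=True)
R=RR(Z.apply([0,-.5,-.866]),Z.apply([1,0,0]))
print(rel([.494,.245,.25],R,s))
E
```

```text
[-0.1175  0.2959 -0.7106  1.834   0.5215  1.1457 -0.5037] [0.4906 0.2462 0.2466] [176.116   15.568  120.3062] [-0.286   0.0341 -0.0639]
(array([-3.6,  2.5, -2.3]), array([ 14.6, -15. ,  25.3]))
```

Call:
drive_tool(targets=[{"offset": [0, 0, 0], "rotation": [2.9, -3, 5]}, {"offset": [0, 0, 0], "rotation": [5.8, -6, 10]}, {"offset": [0, 0, 0], "rotation": [8.7, -9, 15]}, {"offset": [0, 0, 0], "rotation": [11.6, -12, 20]}, {"offset": [0, 0, 0], "rotation": [14.6, -15, 25]}, {"offset": [0, 0, 0], "rotation": [14.6, -15, 25]}, {"offset": [0, 0, 0], "rotation": [14.6, -15, 25]}])

```text
t: 20.05
eef_pos: [0.4909, 0.2468, 0.2459]
ee_rot: [-3.137, 0.521, 1.629]
ft_force: [0.7, -0.9, 0.2]
finger_gap: 0.404
finger_force: 0.0
```

```bash
python3 - <<'E'
from h import *
s=observe();print(s['joints'],s['eef_pos'],np.degrees(s['ee_rot']),s['ft_force'])
Z=Ro.from_euler('z',2.4,degrees=True)
R=RR(Z.apply([0,-.5,-.866]),Z.apply([1,0,0]))
for p in ([.494,.25,.12],[.494,.235,.035],[.496,.217,.035]): print(rel(p,R,s))
E
```

```text
[-0.3513  0.4717 -0.5716  1.6449  0.572   1.545  -1.0155] [0.4909 0.2468 0.2459] [-179.7348   29.8298   93.3179] [ 0.7275 -0.8991  0.204 ]
(array([ 65.2,   3.8, 107.7]), array([ 0.2, -0.2,  0.8]))
(array([ 94.5,   3.3, 188.9]), array([ 0.2, -0.2,  0.8]))
(array([ 78.8,   4.3, 197.9]), array([ 0.2, -0.2,  0.8]))
```

Call:
drive_tool(targets=[{"offset": [20, 2, 36], "rotation": [0, 0, 0.8]}, {"offset": [42, 3, 72], "rotation": [0, 0, 0.8]}, {"offset": [65, 3, 108], "rotation": [0, 0, 0.8]}, {"offset": [80, 3, 148], "rotation": [0, 0, 0.8]}, {"offset": [94, 3, 175], "rotation": [0, 0, 0.8]}, {"offset": [94, 3, 189], "rotation": [0, 0, 0.8]}, {"offset": [86, 3, 194], "rotation": [0, 0, 0.8]}, {"offset": [79, 4, 198], "rotation": [0, 0, 0.8]}, {"offset": [79, 4, 198], "rotation": [0, 0, 0.8]}])

```text
t: 20.8
eef_pos: [0.4981, 0.2166, 0.0403]
ee_rot: [3.128, 0.519, 1.605]
ft_force: [0.3, -0.1, 0.1]
finger_gap: 0.4
finger_force: 0.0
```

```bash
python3 - <<'E'
from h import *
s=observe();print(s['joints'],s['eef_pos'],np.degrees(s['ee_rot']),s['ft_force'])
Z=Ro.from_euler('z',2.4,degrees=True)
R0=Ro.from_euler('xyz',s['ee_rot'])
# straight push along -y, z const
for y in (.21,.2,.041): print(y,rel([s['eef_pos'][0]+.0,y,.033],R0,s))
E
```

```text
[-0.3638  0.6934 -0.495   1.8298  0.7333  1.2098 -1.2324] [0.4981 0.2166 0.0403] [179.2271  29.7236  91.941 ] [ 0.2845 -0.1312  0.1105]
0.21 (array([-2.1, -0.4,  9.6]), array([0., 0., 0.]))
0.2 (array([-10.8,  -0.8,  14.5]), array([0., 0., 0.]))
0.041 (array([-148.8,   -7.2,   93.2]), array([0., 0., 0.]))
```

Call:
drive_tool(targets=[{"offset": [-2, 0, 9], "rotation": [0, 0, 0]}, {"offset": [-7, 0, 12], "rotation": [0, 0, 0]}, {"offset": [-11, 0, 14], "rotation": [0, 0, 0]}, {"offset": [-17, 0, 18], "rotation": [0, 0, 0]}, {"offset": [-24, 0, 22], "rotation": [0, 0, 0]}, {"offset": [-31, 0, 26], "rotation": [0, 0, 0]}, {"offset": [-38, 0, 30], "rotation": [0, 0, 0]}, {"offset": [-45, 0, 34], "rotation": [0, 0, 0]}, {"offset": [-52, 0, 38], "rotation": [0, 0, 0]}, {"offset": [-59, 0, 42], "rotation": [0, 0, 0]}, {"offset": [-66, 0, 46], "rotation": [0, 0, 0]}, {"offset": [-71, 0, 49], "rotation": [0, 0, 0]}])

```text
t: 21.8
eef_pos: [0.5003, 0.1315, 0.0309]
ee_rot: [3.132, 0.519, 1.608]
ft_force: [-0.5, 3.4, 2.8]
finger_gap: 0.402
finger_force: 2.0
```

```bash
python3 - <<'E'
from h import *
s=observe();print(s['joints'],s['eef_pos'],np.degrees(s['ee_rot']),s['ft_force'])
sc=viewer.camera('scene')
c=sc
for q in('caddy','caddy_window'):
    print(q,[(w(c,d['centre']),round(d['conf'],2)) for d in nets.pinpoint('scene',q)[:1]])
E
```

```text
[-0.2542  0.6505 -0.4651  1.9432  0.7891  1.1121 -1.1848] [0.5003 0.1315 0.0309] [179.4234  29.758   92.1546] [-0.4847  3.4162  2.8017]
caddy [(array([0.5024, 0.0724, 0.0527]), 0.95)]
caddy_window [(array([0.4524, 0.0693, 0.0423]), 0.91)]
```

Call:
drive_tool(targets=[{"offset": [-5, 0, 3], "rotation": [0, 0, 0]}, {"offset": [-12, 0, 7], "rotation": [0, 0, 0]}, {"offset": [-19, 0, 11], "rotation": [0, 0, 0]}, {"offset": [-26, 0, 15], "rotation": [0, 0, 0]}, {"offset": [-33, 0, 19], "rotation": [0, 0, 0]}, {"offset": [-40, 0, 23], "rotation": [0, 0, 0]}, {"offset": [-47, 0, 27], "rotation": [0, 0, 0]}, {"offset": [-54, 0, 31], "rotation": [0, 0, 0]}, {"offset": [-61, 0, 35], "rotation": [0, 0, 0]}, {"offset": [-68, 0, 39], "rotation": [0, 0, 0]}, {"offset": [-74, 0, 42], "rotation": [0, 0, 0]}, {"offset": [-78, 0, 44], "rotation": [0, 0, 0]}])

```text
t: 22.95
eef_pos: [0.5041, 0.0421, 0.0314]
ee_rot: [3.132, 0.519, 1.608]
ft_force: [-0.6, 0.9, -1.5]
finger_gap: 0.399
finger_force: 0.8
```

Call:
drive_tool(targets=[{"offset": [0, 0, 0], "rotation": [0, 0, 0]}, {"offset": [0, 0, 0], "rotation": [0, 0, 0]}])

```text
t: 23.12
eef_pos: [0.5042, 0.0426, 0.0316]
ee_rot: [3.131, 0.52, 1.608]
ft_force: [-0.4, 0.3, 0.3]
finger_gap: 0.4
finger_force: 0.0
```

```bash
python3 - <<'E'
from h import *
s=observe();print(s['joints'],s['eef_pos'],np.degrees(s['ee_rot']),s['ft_force'])
c=shot('scene','s10.png');d=shot('top','t10.png')
a=c['pixels'][200:300,267:400];b=d['pixels'][190:290,280:413]
cv2.imwrite('pics/c10.png',cv2.cvtColor(np.hstack([cv2.resize(a,(400,300),interpolation=2),cv2.resize(b,(400,300),interpolation=2)]),4))
for n,c in(('scene',c),('top',d)):
  for q in('caddy','caddy_window','rack_bay'):
    print(q,[(w(c,d['centre']),round(d['conf'],2)) for d in nets.pinpoint(n,q)[:1]])
E
```

```text
[-0.1304  0.6025 -0.4266  2.0286  0.8501  1.0256 -1.1093] [0.5042 0.0426 0.0316] [179.41   29.786  92.149] [-0.3626  0.2799  0.2758]
caddy [(array([ 0.5051, -0.0166,  0.0516]), 0.69)]
caddy_window [(array([ 0.4578, -0.0188,  0.0404]), 0.87)]
rack_bay []
caddy [(array([ 0.5046, -0.0132,  0.0509]), 0.87)]
caddy_window [(array([ 0.4552, -0.0169,  0.0411]), 0.55)]
rack_bay []
```

View pics/c10.png

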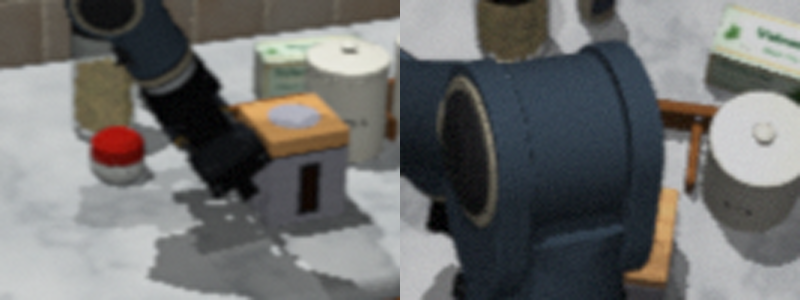

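The caddy stands in front of the bay at about (505,−15) mm, upright and with its window to the front. I'll back off, lift and swing round to the front.

Call:
drive_tool(targets=[{"offset": [10, 0, -10], "rotation": [0, 0, 0]}, {"offset": [15, 0, -45], "rotation": [0, 0, 0]}, {"offset": [5, 0, -85], "rotation": [0, 0, 0]}, {"offset": [-15, 0, -120], "rotation": [0, 0, 0]}, {"offset": [-35, 0, -155], "rotation": [0, 0, 0]}, {"offset": [-55, 0, -190], "rotation": [0, 0, 0]}, {"offset": [-70, 0, -215], "rotation": [0, 0, 0]}, {"offset": [-70, 0, -215], "rotation": [0, 0, 0]}])

```text
t: 24.18
eef_pos: [0.5026, 0.0922, 0.2594]
ee_rot: [3.118, 0.514, 1.604]
ft_force: [-0.4, 0.1, 0.7]
finger_gap: 0.401
finger_force: 0.0
```

```bash
python3 - <<'E'
from h import *
s=observe();print(s['joints'],s['eef_pos'],np.degrees(s['ee_rot']),s['ft_force'])
Z=Ro.from_euler('z',2,degrees=True); t=np.radians(20)
R=RR(Z.apply([np.sin(t),0,-np.cos(t)]),Z.apply([0,1,0]))
print(rel([.46,-.017,.23],R,s), rel([.43,-.017,.2],R,s))
sc=viewer.camera('scene');tt=viewer.camera('top')
for n,c in(('scene',sc),('top',tt)):
  for q in('caddy','caddy_window','rack_bay'):
    print(q,[(w(c,d['centre']),round(d['conf'],2)) for d in nets.pinpoint(n,q)[:1]])
E
```

```text
[-0.1111  0.3148 -0.5347  1.8175  0.597   1.3967 -0.8183] [0.5026 0.0922 0.2594] [178.6339  29.4648  91.8909] [-0.3765  0.1122  0.671 ]
(array([-79.3, -48. ,  77.5]), array([-36.6,   8.4, -81.7])) (array([-63.7, -78.6, 102.4]), array([-36.6,   8.4, -81.7]))
caddy [(array([0.7431, 0.141 , 0.0005]), 0.58)]
caddy_window [(array([ 0.4581, -0.0182,  0.0427]), 0.58)]
rack_bay []
caddy [(array([ 0.5008, -0.0128,  0.0542]), 0.74)]
caddy_window [(array([ 0.4987, -0.0139,  0.0544]), 0.32)]
rack_bay []
```

Call:
drive_tool(targets=[{"offset": [-6, -4, 6], "rotation": [-2.8, 0.6, -6.3]}, {"offset": [-12, -7, 12], "rotation": [-5.6, 1.3, -12.6]}, {"offset": [-18, -11, 18], "rotation": [-8.4, 1.9, -18.9]}, {"offset": [-24, -15, 24], "rotation": [-11.3, 2.6, -25.1]}, {"offset": [-31, -19, 30], "rotation": [-14.1, 3.2, -31.4]}, {"offset": [-37, -22, 36], "rotation": [-16.9, 3.9, -37.7]}, {"offset": [-43, -26, 42], "rotation": [-19.7, 4.5, -44]}, {"offset": [-49, -30, 48], "rotation": [-22.5, 5.2, -50.3]}, {"offset": [-55, -33, 54], "rotation": [-25.3, 5.8, -56.6]}, {"offset": [-61, -37, 60], "rotation": [-28.2, 6.5, -62.8]}, {"offset": [-67, -41, 66], "rotation": [-31, 7.1, -69.1]}, {"offset": [-79, -48, 77], "rotation": [-33.8, 7.8, -75.4]}])

```text
t: 25.58
eef_pos: [0.4594, -0.0114, 0.2255]
ee_rot: [-3.118, 0.357, 2.934]
ft_force: [0.3, 0.6, -0.1]
finger_gap: 0.398
finger_force: 0.0
```

```bash
python3 - <<'E'
from h import *
s=observe();print(s['joints'],s['eef_pos'],np.degrees(s['ee_rot']),s['ft_force'])
Z=Ro.from_euler('z',2,degrees=True); t=np.radians(20)
R=RR(Z.apply([np.sin(t),0,-np.cos(t)]),Z.apply([0,1,0]))
for p in([.425,-.017,.2],[.42,-.017,.12],[.42,-.017,.045]):print(rel(p,R,s))
E
```

```text
[ 0.3308 -0.0315 -0.4826  2.2198  0.2232  0.6339  1.0461] [ 0.4594 -0.0114  0.2255] [-178.6562   20.4749  168.1152] [ 0.3482  0.6429 -0.0894]
(array([ 39.4, -12.3,  12.8]), array([ -6.1,   0.3, -13. ]))
(array([ 71.9, -11.6,  86.1]), array([ -6.1,   0.3, -13. ]))
(array([ 98.2, -10. , 156.3]), array([ -6.1,   0.3, -13. ]))
```

Call:
drive_tool(targets=[{"offset": [14, -6, 5], "rotation": [-3, 0, -6.5]}, {"offset": [28, -12, 10], "rotation": [-6, 0.3, -13]}, {"offset": [32, -12, 30], "rotation": [-6, 0.3, -13]}, {"offset": [32, -12, 30], "rotation": [-6, 0.3, -13]}])

```text
t: 25.92
eef_pos: [0.434, -0.0214, 0.1828]
ee_rot: [-3.14, 0.341, -3.115]
ft_force: [-0.1, -1.0, -0.5]
finger_gap: 0.395
finger_force: 0.0
```

```bash
python3 - <<'E'
from h import *
s=observe();print(s['joints'],s['eef_pos'],np.degrees(s['ee_rot']),s['ft_force'])
Z=Ro.from_euler('z',2,degrees=True); t=np.radians(20)
R=RR(Z.apply([np.sin(t),0,-np.cos(t)]),Z.apply([0,1,0]))
for p in([.434,-.017,.12],[.436,-.017,.045]):print(rel(p,R,s))
E
```

```text
[ 0.3499 -0.0179 -0.3949  2.3207  0.0026  0.4969  1.5492] [ 0.434  -0.0214  0.1828] [-179.904    19.5136 -178.4598] [-0.1161 -0.9615 -0.4698]
(array([20.9,  4.5, 59.2]), array([-0.3, -0.5, -0.4]))
(array([ 44. ,   4.6, 130.6]), array([-0.3, -0.5, -0.4]))
```

Call:
drive_tool(targets=[{"offset": [12, 3, 30], "rotation": [0, -0.5, -0.4]}, {"offset": [21, 4.5, 59], "rotation": [0, -0.5, -0.4]}, {"offset": [30, 4.5, 88], "rotation": [0, -0.5, -0.4]}, {"offset": [38, 4.5, 112], "rotation": [0, -0.5, -0.4]}, {"offset": [44, 4.5, 130], "rotation": [0, -0.5, -0.4]}, {"offset": [44, 4.5, 130], "rotation": [0, -0.5, -0.4]}, {"offset": [44, 4.5, 130], "rotation": [0, -0.5, -0.4]}])

```text
t: 26.5
eef_pos: [0.4397, -0.0179, 0.0553]
ee_rot: [-3.124, 0.349, -3.103]
ft_force: [-0.3, 0.3, 0.2]
finger_gap: 0.399
finger_force: 0.0
```

```bash
python3 - <<'E'
from h import *
s=observe();print(s['joints'],s['eef_pos'],np.degrees(s['ee_rot']),s['ft_force'])
Z=Ro.from_euler('z',2,degrees=True); t=np.radians(20)
R=RR(Z.apply([np.sin(t),0,-np.cos(t)]),Z.apply([0,1,0]))
p0=s['eef_pos']
for x in(.01,.05,.11,.12):print(x,rel([p0[0]+x,-.017+.035*x,.042],R,s))
c=viewer.camera('scene');tt=viewer.camera('top')
for n,c in(('scene',c),('top',tt)):
  for q in('caddy','caddy_window','rack_bay'):
    print(q,[(w(c,d['centre']),round(d['conf'],2)) for d in nets.pinpoint(n,q)[:1]])
E
```

```text
[ 0.4505  0.2985 -0.5936  2.4381  1.113   0.2248  0.4466] [ 0.4397 -0.0179  0.0553] [-178.9865   19.9677 -177.7644] [-0.3452  0.2623  0.2222]
0.01 (array([-4.9,  1.1, 15.9]), array([-0.9, -0. ,  0.2]))
0.05 (array([-42.5,   1.2,  29.6]), array([-0.9, -0. ,  0.2]))
0.11 (array([-98.9,   1.3,  50.1]), array([-0.9, -0. ,  0.2]))
0.12 (array([-108.3,    1.3,   53.5]), array([-0.9, -0. ,  0.2]))
caddy [(array([ 0.5078, -0.0204,  0.0511]), 0.74)]
caddy_window [(array([ 0.4587, -0.0191,  0.041 ]), 0.61)]
rack_bay [(array([ 0.6142, -0.0129,  0.0034]), 0.68)]
caddy [(array([ 0.5033, -0.0116,  0.054 ]), 0.73)]
caddy_window []
rack_bay []
```

Call:
drive_tool(targets=[{"offset": [-4, 1, 4], "rotation": [0, 0, 0]}, {"offset": [-8, 1, 7], "rotation": [0, 0, 0]}, {"offset": [-13, 1, 10], "rotation": [0, -1, 0]}, {"offset": [-18, 1, 13], "rotation": [0, -2, 0]}, {"offset": [-24, 1, 16], "rotation": [0, -3, 0]}, {"offset": [-30, 1, 19], "rotation": [0, -4, 0]}, {"offset": [-36, 1, 22], "rotation": [0, -5, 0]}, {"offset": [-42, 1, 25], "rotation": [0, -6, 0]}, {"offset": [-48, 1, 28], "rotation": [0, -7, 0]}, {"offset": [-54, 1, 30], "rotation": [0, -8, 0]}, {"offset": [-59, 1, 32], "rotation": [0, -9, 0]}, {"offset": [-62, 1, 33], "rotation": [0, -10, 0]}])

```text
t: 27.9
eef_pos: [0.5083, -0.0154, 0.0452]
ee_rot: [-3.123, 0.522, -3.099]
ft_force: [-1.5, 0.2, -0.4]
finger_gap: 0.399
finger_force: 0.9
```

```bash
python3 - <<'E'
from h import *
s=observe();print(s['joints'],s['eef_pos'],np.degrees(s['ee_rot']),s['ft_force'])
Z=Ro.from_euler('z',2,degrees=True)
p0=s['eef_pos']
for x,t in((.52,35),(.54,40),(.55,40),(.56,40)):
  tt=np.radians(t);R=RR(Z.apply([np.sin(tt),0,-np.cos(tt)]),Z.apply([0,1,0]))
  print(x,rel([x,p0[1]+.035*(x-p0[0]),.043],R,s))
c=viewer.camera('scene');tt=viewer.camera('top')
for n,c in(('scene',c),('top',tt)):
  for q in('caddy','caddy_window','rack_bay'):
    print(q,[(w(c,d['centre']),round(d['conf'],2)) for d in nets.pinpoint(n,q)[:1]])
E
```

```text
[ 0.562   0.4551 -0.7442  2.4115  2.0271  0.3606 -0.4015] [ 0.5083 -0.0154  0.0452] [-178.9312   29.9101 -177.5403] [-1.4643  0.172  -0.436 ]
0.52 (array([-9. ,  0.1,  7.7]), array([-0.8, -5.1,  0.4]))
0.54 (array([-26.4,   0.1,  17.7]), array([ -0.8, -10.1,   0.5]))
0.55 (array([-35.1,   0.1,  22.7]), array([ -0.8, -10.1,   0.5]))
0.56 (array([-43.7,   0.1,  27.7]), array([ -0.8, -10.1,   0.5]))
caddy [(array([ 0.5663, -0.0178,  0.0529]), 0.65)]
caddy_window [(array([ 0.5201, -0.0177,  0.0414]), 0.68)]
rack_bay [(array([ 0.6176, -0.0113, -0.0013]), 0.74)]
caddy [(array([ 0.5603, -0.0125,  0.0528]), 0.92)]
caddy_window [(array([ 0.5146, -0.0146,  0.0439]), 0.96)]
rack_bay []
```

Call:
drive_tool(targets=[{"offset": [-5, 0, 4], "rotation": [0, -2, 0]}, {"offset": [-10, 0, 8], "rotation": [0, -4, 0]}, {"offset": [-15, 0, 11], "rotation": [0, -6, 0]}, {"offset": [-20, 0, 14], "rotation": [0, -8, 0]}, {"offset": [-25, 0, 17], "rotation": [0, -10, 0]}, {"offset": [-30, 0, 20], "rotation": [0, -10, 0]}, {"offset": [-35, 0, 23], "rotation": [0, -10, 0]}, {"offset": [-38, 0, 25], "rotation": [0, -10, 0]}, {"offset": [-38, 0, 25], "rotation": [0, -10, 0]}])

```text
t: 29.05
eef_pos: [0.5549, -0.0146, 0.0438]
ee_rot: [-3.116, 0.698, -3.092]
ft_force: [-0.1, -0.1, -0.1]
finger_gap: 0.402
finger_force: 0.3
```

Call:
drive_tool(targets=[{"offset": [-1.5, 0, 1.3], "rotation": [0, 0, 0]}, {"offset": [-3, 0, 2.6], "rotation": [0, 0, 0]}, {"offset": [-3, 0, 2.6], "rotation": [0, 0, 0]}])

```text
t: 29.3
eef_pos: [0.5579, -0.014, 0.0436]
ee_rot: [-3.117, 0.698, -3.091]
ft_force: [-1.9, -0.4, 0.8]
finger_gap: 0.402
finger_force: 0.8
```

```bash
python3 - <<'E'
from h import *
s=observe();print(s['joints'],s['eef_pos'],np.degrees(s['ee_rot']),s['ft_force'])
c=viewer.camera('scene');tt=viewer.camera('top')
for n,c in(('scene',c),('top',tt)):
  for q in('caddy','caddy_window','rack_bay','canister_near'):
    print(q,[(w(c,d['centre']),round(d['conf'],2)) for d in nets.pinpoint(n,q)[:1]])
E
```

```text
[ 0.7542  0.6896 -1.0133  2.406   2.28    0.6867 -0.4989] [ 0.5579 -0.014   0.0436] [-178.5812   39.9801 -177.1202] [-1.8932 -0.365   0.8411]
caddy [(array([ 0.6134, -0.0129,  0.0506]), 0.7)]
caddy_window [(array([ 0.5668, -0.0163,  0.0426]), 0.91)]
rack_bay []
canister_near [(array([ 0.6164, -0.1327,  0.0003]), 0.52)]
caddy [(array([ 0.6097, -0.0105,  0.0548]), 0.74)]
caddy_window [(array([ 0.5624, -0.0149,  0.0454]), 0.7)]
rack_bay []
canister_near [(array([ 0.6159, -0.1309, -0.001 ]), 0.79)]
```

Call:
drive_tool(targets=[{"offset": [-0.8, 0, 0.6], "rotation": [0, 0, 0]}, {"offset": [-1.5, 0, 1.3], "rotation": [0, 0, 0]}, {"offset": [-2.3, 0, 1.9], "rotation": [0, 0, 0]}])

```text
t: 30.05
eef_pos: [0.5597, -0.0138, 0.0425]
ee_rot: [-3.12, 0.695, -3.093]
ft_force: [-3.5, 0.0, 2.7]
finger_gap: 0.395
finger_force: 1.8
```

Call:
drive_tool(targets=[{"offset": [-0.8, 0, 0.6], "rotation": [0, 0, 0]}, {"offset": [-1.5, 0, 1.3], "rotation": [0, 0, 0]}])

```text
t: 30.22
eef_pos: [0.5615, -0.0138, 0.0423]
ee_rot: [-3.12, 0.695, -3.094]
ft_force: [-8.7, -0.8, 6.4]
finger_gap: 0.399
finger_force: 4.6
```

Call:
drive_tool(targets=[{"offset": [-0.8, 0, 0.6], "rotation": [0, 0, 0]}, {"offset": [-1.5, 0, 1.3], "rotation": [0, 0, 0]}])

```text
t: 30.38
eef_pos: [0.5618, -0.0137, 0.0418]
ee_rot: [-3.119, 0.693, -3.093]
ft_force: [-17.1, -2.5, 13.8]
finger_gap: 0.395
finger_force: 8.2
```

The force rises to 17 N with no further travel, so the caddy is against the rail. Backing off and checking.

Call:
drive_tool(targets=[{"offset": [0, 0, 0], "rotation": [0, 0, 0]}, {"offset": [3, 0, -2.5], "rotation": [0, 0, 0]}, {"offset": [10, 0, -9], "rotation": [0, 0, 0]}, {"offset": [18, 0, -30], "rotation": [0, 0, 0]}, {"offset": [18, 0, -65], "rotation": [0, 0, 0]}, {"offset": [10, 0, -100], "rotation": [0, 0, 0]}, {"offset": [0, 0, -135], "rotation": [0, 0, 0]}, {"offset": [0, 0, -160], "rotation": [0, 0, 0]}, {"offset": [0, 0, -160], "rotation": [0, 0, 0]}])

```text
t: 31.13
eef_pos: [0.4822, -0.0169, 0.1737]
ee_rot: [-3.117, 0.68, -3.097]
ft_force: [-5.5, 53.7, -7.2]
finger_gap: 0.396
finger_force: 0.0
```

```bash
python3 - <<'E'
from h import *
s=observe();print(s['t'],s['eef_pos'],s['ft_force'])
c=shot('scene','s11.png');d=shot('top','t11.png')
a=c['pixels'][195:270,290:390];b=d['pixels'][195:270,320:420]
cv2.imwrite('pics/c11.png',cv2.cvtColor(np.hstack([cv2.resize(a,(400,300),interpolation=2),cv2.resize(b,(400,300),interpolation=2)]),4))
for n,c in(('scene',c),('top',d)):
  for q in('caddy','caddy_window','rack_bay','canister_near','egg_timer','mug','pasta_jar'):
    print(q,[(w(c,d['centre']),round(d['conf'],2)) for d in nets.pinpoint(n,q)[:1]])
E
```

```text
31.1333 [ 0.4822 -0.0169  0.1737] [-5.4836 53.7291 -7.2076]
caddy [(array([ 0.6186, -0.0153,  0.0506]), 0.91)]
caddy_window [(array([ 0.5702, -0.0144,  0.0442]), 0.88)]
rack_bay []
canister_near [(array([ 0.619 , -0.1311,  0.0005]), 0.56)]
egg_timer [(array([ 0.6349,  0.1532, -0.0037]), 0.55)]
mug [(array([ 0.4273,  0.5742, -0.0006]), 0.78)]
pasta_jar [(array([0.7433, 0.1361, 0.0007]), 0.67)]
caddy [(array([ 0.614 , -0.0107,  0.0518]), 0.81)]
caddy_window [(array([ 0.5669, -0.0098,  0.0438]), 0.68)]
rack_bay [(array([0.7392, 0.1387, 0.0012]), 0.72)]
canister_near [(array([ 0.6183, -0.1273, -0.0034]), 0.65)]
egg_timer [(array([ 0.6351,  0.1488, -0.0009]), 0.57)]
mug [(array([ 0.4218,  0.5792, -0.0034]), 0.66)]
pasta_jar [(array([0.7399, 0.1413, 0.0018]), 0.64)]
```

View pics/c11.png

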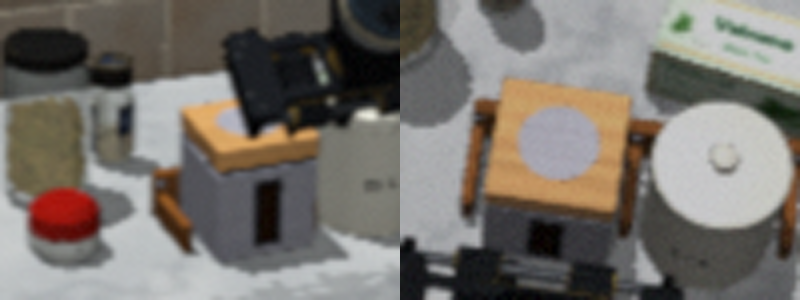

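```bash
python3 - <<'E'
from h import *
viewer.camera('scene');s=observe();print(s['t'],s['joints'],s['dq'],s['eef_pos'],s['ft_force'],s['torque'],s['tau'])
E
```

```text
31.9833 [ 1.2565  0.1825 -1.3847  2.4462  1.7162  0.2116 -0.0952] [ 0.0042 -0.0097 -0.0004 -0.0003  0.0013  0.0009  0.0001] [ 0.4821 -0.0152  0.1728] [ 0.9665 -0.3852  0.5706] [-0.0052  0.7646  0.0164] [ -0.031  -11.8221  -3.2786 -17.7147   0.4456   0.2738   0.0239]
```

The caddy stands lid up in the bay, square to the rail, with its window at the front (about (265,210) in the left crop). The neighbouring things haven't moved, and the arm is still with zero contact force. I'm handing it in.

```bash
python3 -c "
from plant import r
print(r.finish_job())"
```

```text
the job is handed in; nothing more can be done
None
```

I tipped the caddy gently over two quarter turns onto its base, slid it upright and square against the back rail with its window facing front, and handed the job in at about 32 s; the one oddity was a brief 54 N wrist-force reading while backing away, which was gone at the next check and which I took to be arm motion rather than contact.

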